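Run the wing nut onto the funnel stand

ROBOT

A 6-joint arm with a two-finger parallel gripper is mounted at the origin on the work surface. World frame = base frame: x ahead of the robot, y to its left, z up, the work surface at z = 0. Lengths are in m, angles in rad, forces in N, time in s.
With the tool pointing down it reaches from about 0.425 to 0.95 m from the base axis. Payload 3.5 kg.
Tool frame: the origin (TCP) lies between the finger pads; the fingertips stand 14 mm ahead of it and the grasp point (between the pads) lies 5 mm behind it; z points along the fingers, y is the line along which they close (so a half turn about z gives the same grasp; the last joint's range is limited). The gripper opens to 85 mm and grips with 20 to 120 N. Pads are 22 mm wide; open, the fingers measure 114 mm over their backs; the gripper's body (76 mm by 85 mm) begins 54 mm behind the grasp point. The pads swing forward as they close: fully open they stand 13 mm farther back than shut.
Start: joints at [1.198, 0.286, 1.577, -0, 1.279, -0.15], TCP at [0.149, 0.658, 0.245] pointing down, gripper open.
Joint ranges: [-2.77, 2.77], [-0.9, 2.22], [0.21, 2.48], [-1.53, 4.67], [0.24, 2.81], [-2.84, 2.84]. Speed limits (rad/s): [2.79, 2.79, 3.14, 3.14, 3.14, 3.14].

INTERFACE

Orientations are given as a unit quaternion [x, y, z, w].
In Python, from plant import * gives the robot as it stands.
- The arm moves only by the tool step_arm, never from a script. Its argument "commands" is a list of rows, each an object of numbers: "gripper": the gripper's target within -1 to 1 (shut at 1, half-way at 0, fully open at -1); "x", "y", "z": the shift along the tool's x, y, z in mm; "spin": the turn about the tool's z in degrees. A call has exactly 10 rows; each row shifts and turns the commanded pose from where the row before left it, along the tool's axes as they then stand; what a row does not reach is not made up. A row lasts 1/10 s, in which the tool goes at most 50 mm and 8.59 degrees, less where a joint would pass 70% of its speed; a pose out of reach is approached as far as the arm can. A call with a gripper value outside its range is refused whole. The fingers move at their own pace and stop on an object; "force" is the grip in N (left out, the last holds). Time passes only in rows, so rows that do not move let the fingers close, or fill a call up. It gives the time, the measured TCP pose, the force, the opening and the grip force at its end, in the units of the state.
- get_state(): the state, without advancing time (a new reading comes with each control period).
- read_camera(name): name is "scene" or "top" or "wrist"; returns a dict with "color" (400x640x3 uint8, red, green, blue), "z_map" (400x640 float32, m along the optical axis (not along the pixel's ray), 0 where there is no reading), "fx", "fy", "cx", "cy" (pixels), "eye" and "attitude" of the camera in the world; the wrist camera has in their place "mount" (4x4, takes a point from camera to tool coordinates, whose origin is the TCP and whose axes are the flange's). Camera axes: x right, y up, looking along -z (the intrinsics and any distortion apply to the point x, -y, -z); pixel columns grow to the right and rows downward; lengths in m; the calibration is good to about 2 mm. A picture is of the moment at which its call begins: read the wrist's pose just before it.
- sign_off(): hands the job in; it is judged then, once.
The state is a dict: "time": time; "qpos": joint angles; "dq": joint speeds; "joint_efforts": joint torques, N m; "eef_pos": TCP position; "tcp_rot": TCP orientation; "contact_force": force on the tool from outside, world axes, zero at the start; "wrist_torque": the same for the moment, N m; "opening": opening from 0.0 (shut) to 1.0 (fully open); "finger_force": force on a finger pad.
Only numpy, scipy, OpenCV 4.12 (cv2) and the standard library are available. Lean on these libraries where they do the work, as an engineer would, in place of code of your own. Each camera call takes 0.05 s, during which the arm holds its last target. There are 200 camera calls.

TASK

Fasten the sorting funnel: set the red wing nut over the threaded stud of the funnel stand, press it lightly down and turn it backward (anticlockwise seen from above) until you feel the thread start drop, then hold it down and run it forward (clockwise) until it is fully home with the orange spring disc pressed right down, and let go. Do not force the nut, and leave the bottles, the jug and the spanner where they are.

Things in the scene. Friction and masses are not known exactly. Their poses are not given: they have to be found in the camera images.
- nut: Big red plastic wing nut, 64 mm tall, 90 g, upright on the table at the start. Origin: centre of its rim (underside), z up along its axis. Hub 55 mm across, 34 mm tall, hollow from below (bore 47 mm, 29 mm deep). Inside, three inward steel pins of 5 mm diameter, 120 degrees apart, the first at the nut's +x, centred 3.5 mm above the rim; they leave a 33 mm clear circle.
- nut_bar (a point): Grip point on the nut, on its axis 55 mm above the rim. The wing bar on the hub is 66 mm long along x, 18 mm thick along y, and stands from 34 to 64 mm above the rim; grip its two flat faces from above. Axes as the nut's.
- stand: Funnel stand, fixed: grey base plate 270 x 130 x 12 mm with a 72 mm square aluminium block (80 mm high) that carries the brass stud; the stainless funnel (112 mm across, rim 104 mm above the table) hangs 132 mm from the stud along the stand's +x. Origin: on the table under the stud's axis; z up.
- seat (a point): On the stud's axis, 85 mm above the table, z up: where the nut's rim is when fully home (spring disc right down). The upright brass stud has three thread starts 120 degrees apart; how it is clocked is unknown and differs each time. Below, heights H are those of the nut's rim over this point.
- stud_tip (a point): Top of the stud, 27.5 mm above seat, a cone 18 mm across at its tip, widening to the 30 mm core 6 mm lower; 43 mm across the threads. Lowered on it, the nut's pins rest on the thread tops at H = 14 to 19 mm.
- thread_top (a point): On the axis, 20 mm above seat: height of the thread starts. Nut on the thread tops: turned clockwise, the pins soon jam on a blunt 5 mm guard. Turned anticlockwise they climb 5 mm per 88 degrees and, after 110 degrees at most, pass the start and drop. Pins that landed on a guard (H = 19) first fall up to 5 mm to a thread top: not the start.
- start_floor (a point): On the axis, 9 mm above seat: about where the rim (H 8 to 10.5) goes once the pins have passed a start and the nut is pressed down against the spring disc with about 4 N; unpressed it stays at H = 13. Some 10 degrees of turning play here, then the back of the guard stops it. Held down here, turn clockwise: the pins run under the threads, H falling 0.089 mm per degree (32 mm a turn).
- spring_disc (a joint): Orange sprung disc, 66 mm across, round the stud under the nut; in m: 0 = up (top 13 mm above seat), 0.013 = right down (top at seat), where it meets a firm stop. Pushes up 2 N at 0, 6 N at 0.013. After some 25 degrees forward the threads hold the nut against it when let go (1.5 mm axial play); about 115 degrees forward the threads pull it tight on the stop.
- pet_a: Crushed clear PET bottle lying flat, 180 x 66 x 36 mm, 30 g. Origin under its middle. Leave alone.
- pet_b: Crushed clear PET bottle like pet_a. Leave alone.
- pet_c: Crushed clear PET bottle like pet_a. Leave alone.
- jug: Green HDPE jug, 110 x 160 x 235 mm, origin under its middle. Leave alone.
- spanner: Spanner lying on the table, origin near its middle. Leave alone.
Mind the look-alikes: they are no part of the job. Of the things shaped like the nut, the red one is meant.

How it is judged:
On the way, in this order (a step that is already met when the one before it is completed fails the run):
1. the nut is set over the stud, resting on the thread tops or just over them (horizontal distance between nut and seat below 0.006 m and z of nut in the frame of seat below 0.024 m and angle between nut's own z axis and vertical below 0.15 rad), for 0.1 s.
2. the thread start has dropped: the nut is pressed down past it (horizontal distance between nut and seat below 0.006 m and z of nut in the frame of seat below 0.0115 m), for 0.1 s.
At the end, for the whole second after the job is handed in: the wing nut is threaded on the stud, upright (within 0.1 rad), centred within 5 mm, its rim within 2.5 mm of fully home and the spring disc pressed down by at least 10.5 of its 13 mm, let go and at rest (z of nut in the frame of seat below 0.0025 m and horizontal distance between nut and seat below 0.005 m and angle between nut's own z axis and vertical below 0.1 rad and value of joint spring_disc above 0.0105 m and linear speed of nut below 0.01 m/s); the robot touches nothing.
It fails at once if the nut is forced (over 50 N between nut and stand, stud or disc) (contact force between nut and stand above 50 N).
It fails at once if a bottle, the jug or the spanner is disturbed (moved over 30 mm) (distance of any of pet_a, pet_b, pet_c, jug, spanner from where it was at the start of the episode above 0.03 m).
It also fails if it takes over 72 s, if anything falls off the work surface, if the arm or the gripper's body presses on something with over 40 N, if the wrist force passes 120 N, or if a joint passes its speed limit or range.

## Working session

There is one attempt and no reset: what is moved stays moved. The work goes in short steps, Python scripts to look and compute and a tool call to move; the robot and the scene stay as the last step left them, time stands still between calls to the robot, and variables do not carry over. Pictures are saved under pics/ and viewed, at most 10 in all, crops included, and the job is handed in when it is done.

Besides the shell and the picture viewer there is one more tool, called after "Request:" as name([rows], argument=value, ...), one row to a line, values as JSON. step_arm: Moves the arm, as the interface text tells. Its arguments: {"type":"object","properties":{"commands":{"type":"array"},"force":{"type":"number"}},"required":["commands"]}

```bash
mkdir -p pics; cat > h.py <<'E'
from plant import *
import numpy as np, cv2
from scipy.spatial.transform import Rotation as R
def save(n,c): cv2.imwrite(n,c[:,:,::-1])
def cloud(d,st=None):
    h,w=d["z_map"].shape; u,v=np.meshgrid(np.arange(w),np.arange(h)); z=d["z_map"]
    p=np.stack([(u-d["cx"])/d["fx"]*z,-(v-d["cy"])/d["fy"]*z,-z],-1)
    if "mount" in d:
        M=np.array(d["mount"]); p=p@M[:3,:3].T+M[:3,3]
        return p@R.from_quat(st["tcp_rot"]).as_matrix().T+np.array(st["eef_pos"])
    a=np.array(d["attitude"]); A=a if a.shape==(3,3) else R.from_quat(a).as_matrix()
    return p@A.T+np.array(d["eye"])
E
python3 - <<'E'
from h import *
s=get_state();print(s)
for n in("top","scene"):
    d=read_camera(n);save(f"pics/{n}0.png",d["color"]);np.savez(f"{n}0.npz",p=cloud(d),c=d["color"],z=d["z_map"])
    print(n,{k:v for k,v in d.items() if k not in("color","z_map")})
E
```

```text
{'time': 0.0, 'qpos': array([ 1.19798748e+00,  2.87182992e-01,  1.57819706e+00,  2.90620876e-05,
        1.27859677e+00, -1.50011247e-01]), 'dq': array([-0.00044159, -0.00126816,  0.00047533, -0.00043795,  0.00107691,
        0.00052701]), 'joint_efforts': array([-2.48171301e-05, -4.05968320e+01, -2.92633152e+01, -2.37522509e-04,
        5.81684566e-03, -8.35865904e-06]), 'eef_pos': array([0.14888694, 0.65772814, 0.24392473]), 'tcp_rot': array([ 1.11172638e-01,  9.93800394e-01, -1.14798736e-03, -3.21522595e-04]), 'contact_force': array([ 0.14152104, -0.63908842,  0.24533063]), 'wrist_torque': array([ 0.01557124, -0.03136755,  0.00412425]), 'finger_force': 0.0, 'opening': 1.0015799222220276}
top {'fx': 467.9175742294805, 'fy': 467.9175742294805, 'cx': 324.11776914593787, 'cy': 200.36738375176236, 'eye': array([0.39659467, 0.03280705, 1.23589626]), 'attitude': array([ 0.02588368, -0.04280965, -0.70199719,  0.71042052])}
scene {'fx': 427.7233131336594, 'fy': 427.7233131336594, 'cx': 323.095434719026, 'cy': 195.4106650062956, 'eye': array([ 0.98227918, -0.68195553,  0.88168937]), 'attitude': array([0.38104013, 0.11370261, 0.27719486, 0.87466745])}
```

View pics/top0.png

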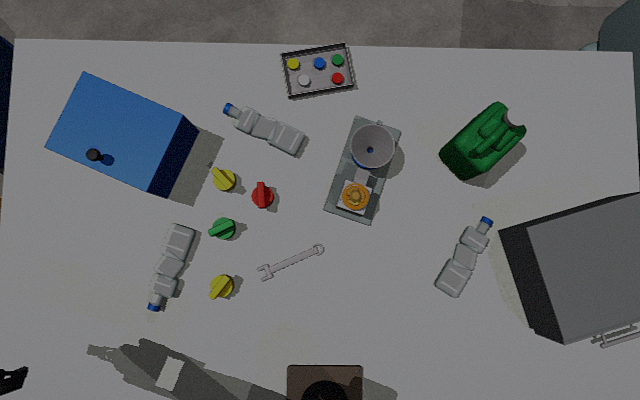

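View pics/scene0.png

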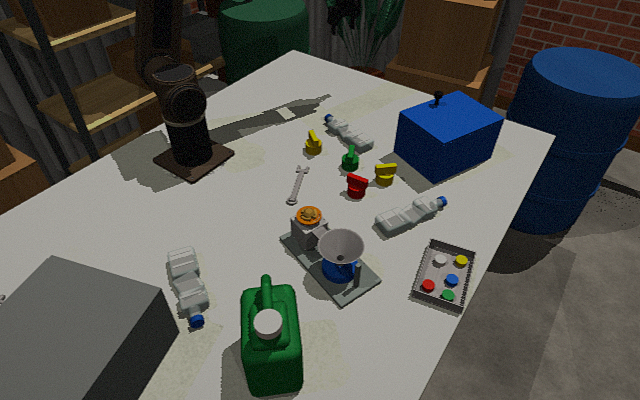

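Top view: the red nut is at about (263,195), the stud with the orange disc at (355,196), and the funnel at (373,147). Yellow and green look-alikes are left of the nut, and the spanner is at (290,262).

```bash
python3 - <<'E'
from h import *
for n,box in(("top",(245,180,282,212)),("scene",(340,165,375,205))):
    f=np.load(n+"0.npz");p=f["p"];c=f["c"].astype(int)
    m=np.zeros(c.shape[:2],bool);m[box[1]:box[3],box[0]:box[2]]=1
    red=m&(c[...,0]>80)&(c[...,1]<70)&(c[...,2]<70)
    q=p[red];print(n,"red z",np.percentile(q[:,2],[1,50,90,99]))
    t=q[q[:,2]>np.percentile(q[:,2],97)-.008]
    (ctr,sz,a)=cv2.minAreaRect((t[:,:2]*1000).astype(np.float32));print("bar",len(t),t.mean(0),ctr,sz,a)
    w,v=np.linalg.eigh(np.cov(t[:,:2].T));print("long axis deg",np.degrees(np.arctan2(v[1,1],v[0,1])))
    bx=(335,178,378,215) if n=="top" else (290,200,328,230)
    m[:]=0;m[bx[1]:bx[3],bx[0]:bx[2]]=1
    o=m&(c[...,0]>130)&(c[...,2]<60)&(c[...,0]-c[...,2]>90)
    q=p[o];print("orange z",np.percentile(q[:,2],[2,25,50,75,98]))
    d=q[(q[:,2]>.088)&(q[:,2]<.103)];print("disc",len(d),d.mean(0),cv2.minEnclosingCircle((d[:,:2]*1000).astype(np.float32)))
    q=p[m];s=q[q[:,2]>.104];print("stud",len(s),s.mean(0),cv2.minEnclosingCircle((s[:,:2]*1000).astype(np.float32)),s[:,2].max())
    print("table z",np.median(p[230:240,300:330,2]) if n=="top" else "")
E
```

```text
top red z [0.01312013 0.06178961 0.06627984 0.06854853]
bar 170 [0.52319316 0.16424988 0.07122071] (464.51483154296875, 116.93203735351562) (211.1553955078125, 46.62666702270508) 38.631526947021484
long axis deg -161.06654418756926
orange z [0.09407507 0.09671374 0.09814511 0.09955927 0.10355607]
disc 200 [ 0.51733092 -0.06849134  0.09805286] ((520.1790161132812, -68.7894287109375), 31.836763381958008)
stud 161 [ 0.51519438 -0.06700627  0.14423264] ((463.99639892578125, -30.242162704467773), 92.29417419433594) 1.2358962578789425
table z 0.0003808808676193376
scene red z [-0.00256718  0.06048621  0.06366731  0.06508211]
bar 81 [0.52866048 0.16368904 0.06202704] (528.58349609375, 163.53103637695312) (61.81877136230469, 19.33464813232422) 3.171867847442627
long axis deg -174.96506512487116
orange z [0.0937769  0.09602008 0.09738957 0.10096977 0.11168687]
disc 190 [ 0.52235053 -0.07126082  0.09722025] ((522.415771484375, -68.70005798339844), 32.66731643676758)
stud 87 [ 0.55714333 -0.11361955  0.16147378] ((748.9759521484375, -365.97503662109375), 392.7774353027344) 0.8816893650005493
table z
```

Request:
step_arm([
  {"x": -37, "y": -31, "z": -8},
  {"x": -37, "y": -31, "z": -8},
  {"x": -37, "y": -31, "z": -8},
  {"x": -37, "y": -31, "z": -8},
  {"x": -37, "y": -31},
  {"x": -37, "y": -31},
  {"x": -37, "y": -31},
  {"x": -37, "y": -31},
  {"x": -37, "y": -31},
  {"x": -37, "y": -31},
])

```text
invalid input
```

Request:
step_arm([
  {"x": -36, "y": -30, "spin": 0},
  {"x": -36, "y": -30},
  {"x": -36, "y": -28},
  {"spin": 8.5, "z": 10},
  {"spin": 8.5, "z": 10},
  {"spin": 8.5, "z": 10},
  {"spin": 8.5, "z": 10},
  {"spin": 8.5},
  {"spin": 8.5},
  {"spin": 8.5},
])

```text
invalid input
```

Request:
step_arm([
  {"spin": 8.5},
  {"spin": 8.5},
  {"spin": 8.5},
  {"spin": 8.5},
  {"spin": 8.5},
  {"spin": 8.5},
  {"spin": 8.5},
  {"spin": 8.5},
  {"spin": 8.5},
  {"spin": 8.5},
])

```text
invalid input
```

```bash
python3 - <<'E'
from h import *
s=get_state();d=read_camera("wrist");save("pics/w1.png",d["color"]);p=cloud(d,s);np.savez("w1.npz",p=p,c=d["color"],z=d["z_map"])
T=R.from_quat(s["tcp_rot"]).as_matrix()
print(s["time"],s["qpos"].round(3),s["eef_pos"],T.round(3),s["contact_force"])
c=d["color"].astype(int);red=(c[...,0]>80)&(c[...,1]<60)&(c[...,2]<60)&(d["z_map"]>0)
q=p[red];q=q[np.linalg.norm(q[:,:2]-[.528,.164],axis=1)<.06];print(len(q),np.percentile(q[:,2],[2,50,98]))
t=q[(q[:,2]>.058)&(q[:,2]<.07)];print(len(t),cv2.minAreaRect((t[:,:2]*1000).astype(np.float32)),t.mean(0))
E
```

```text
0.1 [ 1.198  0.287  1.578  0.     1.279 -0.15 ] [0.14891752 0.65779268 0.24408862] [[-0.975  0.221 -0.001]
 [ 0.221  0.975 -0.002]
 [ 0.    -0.002 -1.   ]] [ 0.43559051 -0.17812719  0.31469304]Traceback (most recent call last):
  File "<stdin>", line 6, in <module>
    return _quantile_unchecked(
        a, q, axis, out, overwrite_input, method, keepdims, weights)
    return _ureduce(a,
                    func=_quantile_ureduce_func,
    ...<5 lines>...
                    overwrite_input=overwrite_input,
                    method=method)
    r = func(a, **kwargs)
    result = _quantile(arr,
                       quantiles=q,
    ...<2 lines>...
                       out=out,
                       weights=wgt)
    slices_having_nans = np.isnan(arr[-1, ...])
                                  ~~~^^^^^^^^^
IndexError: index -1 is out of bounds for axis 0 with size 0
```

View pics/w1.png

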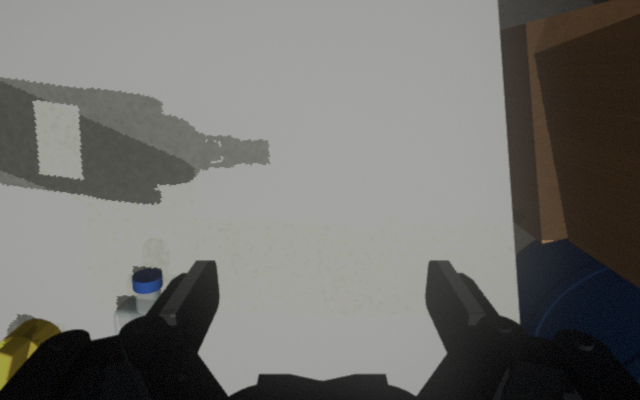

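The arm hasn't moved. The wrist picture shows the fingers at about (200,290) and (440,290) over the bare table. The rows probably need all five keys.

Request:
step_arm([
  {"gripper": -1, "x": -37, "y": -31, "z": -8, "spin": 0},
  {"gripper": -1, "x": -37, "y": -31, "z": -8, "spin": 0},
  {"gripper": -1, "x": -37, "y": -31, "z": -8, "spin": 0},
  {"gripper": -1, "x": -37, "y": -31, "z": -8, "spin": 0},
  {"gripper": -1, "x": -37, "y": -31, "z": 0, "spin": 0},
  {"gripper": -1, "x": -37, "y": -31, "z": 0, "spin": 0},
  {"gripper": -1, "x": -37, "y": -31, "z": 0, "spin": 0},
  {"gripper": -1, "x": -37, "y": -31, "z": 0, "spin": 0},
  {"gripper": -1, "x": -37, "y": -31, "z": 0, "spin": 0},
  {"gripper": -1, "x": -37, "y": -31, "z": 0, "spin": 0},
])

```text
time: 1.15
eef_pos: [0.4421, 0.2724, 0.2772]
tcp_rot: [0.111, 0.994, 0.0, 0.0]
contact_force: [1.1, 0.1, -0.3]
opening: 1.0
finger_force: 0.0
```

Request:
step_arm([
  {"gripper": -1, "x": -36, "y": -29, "z": 0, "spin": 0},
  {"gripper": -1, "x": -36, "y": -29, "z": 0, "spin": 0},
  {"gripper": -1, "x": -36, "y": -29, "z": 0, "spin": 0},
  {"gripper": -1, "x": 0, "y": 0, "z": 10, "spin": 8.5},
  {"gripper": -1, "x": 0, "y": 0, "z": 10, "spin": 8.5},
  {"gripper": -1, "x": 0, "y": 0, "z": 10, "spin": 8.5},
  {"gripper": -1, "x": 0, "y": 0, "z": 10, "spin": 8.5},
  {"gripper": -1, "x": 0, "y": 0, "z": 10, "spin": 8.5},
  {"gripper": -1, "x": 0, "y": 0, "z": 10, "spin": 8.5},
  {"gripper": -1, "x": 0, "y": 0, "z": 10, "spin": 8.5},
])

```text
time: 2.15
eef_pos: [0.5273, 0.1655, 0.2066]
tcp_rot: [0.592, 0.806, -0.0, -0.0]
contact_force: [0.0, -0.5, -0.4]
opening: 0.999
finger_force: 0.0
```

Request:
step_arm([
  {"gripper": -1, "x": 0, "y": 0, "z": 0, "spin": 8.5},
  {"gripper": -1, "x": 0, "y": 0, "z": 0, "spin": 8.5},
  {"gripper": -1, "x": 0, "y": 0, "z": 0, "spin": 8.5},
  {"gripper": -1, "x": 0, "y": 0, "z": 0, "spin": 8.5},
  {"gripper": -1, "x": 0, "y": 0, "z": 0, "spin": 8.5},
  {"gripper": -1, "x": 0, "y": 0, "z": 0, "spin": 8.5},
  {"gripper": -1, "x": 0, "y": 0, "z": 0, "spin": 8.5},
  {"gripper": -1, "x": 0, "y": 0, "z": 0, "spin": 8.5},
  {"gripper": -1, "x": 0, "y": 0, "z": 0, "spin": 8.5},
  {"gripper": -1, "x": 0, "y": 0, "z": 0, "spin": 8.5},
])

```text
time: 3.15
eef_pos: [0.5273, 0.1655, 0.2069]
tcp_rot: [0.981, 0.194, -0.0, -0.0]
contact_force: [-0.3, 0.6, -0.2]
opening: 1.003
finger_force: 0.0
```

```bash
cat > m.py <<'E'
from h import *
import sys
n=sys.argv[1]
s=get_state();d=read_camera("wrist");save(f"pics/{n}.png",d["color"]);p=cloud(d,s);np.savez(n+".npz",p=p,c=d["color"],z=d["z_map"])
T=R.from_quat(s["tcp_rot"]).as_matrix()
print(s["time"],s["qpos"].round(3),s["eef_pos"].round(4),"y yaw",np.degrees(np.arctan2(T[1,1],T[0,1])),s["contact_force"])
c=d["color"].astype(int);red=(c[...,0]>60)&(c[...,1]<.4*c[...,0])&(c[...,2]<.4*c[...,0])&(d["z_map"]>0)
q=p[red];print(len(q),np.median(q,0))
if len(q):
  t=q[(q[:,2]>.056)&(q[:,2]<.07)];print(len(t),cv2.minAreaRect((t[:,:2]*1000).astype(np.float32)),t.mean(0))
  w,v=np.linalg.eigh(np.cov(t[:,:2].T));print("axis",np.degrees(np.arctan2(v[1,1],v[0,1])),"mid",(np.percentile(t,1,axis=0)+np.percentile(t,99,axis=0))/2)
E
python3 m.py w2
```

```text
3.15 [0.12  0.053 1.915 0.    1.174 1.301] [0.5273 0.1655 0.2069] y yaw -67.61607338556485 [-0.33543929  0.61149087 -0.21503949]
1 [0.51733332 0.16399201 0.06357727]
1 ((517.3333129882812, 163.9920196533203), (0.0, 0.0), 0.0) [0.51733332 0.16399201 0.06357727]
axis nan mid [0.51733332 0.16399201 0.06357727]m.py:11: RuntimeWarning: Degrees of freedom <= 0 for slice
  w,v=np.linalg.eigh(np.cov(t[:,:2].T));print("axis",np.degrees(np.arctan2(v[1,1],v[0,1])),"mid",(np.percentile(t,1,axis=0)+np.percentile(t,99,axis=0))/2)
  c *= np.true_divide(1, fact)
  c *= np.true_divide(1, fact)
```

View pics/w2.png

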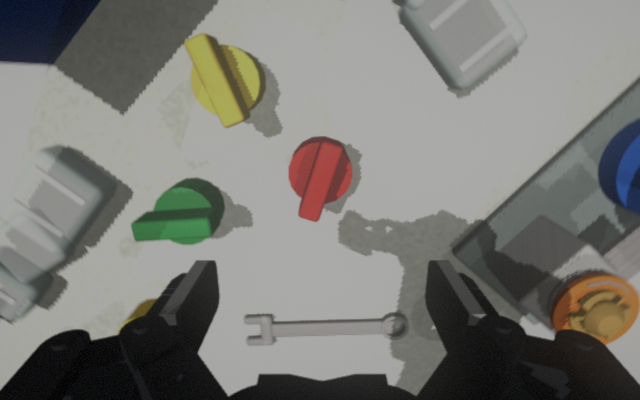

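Wrist view: the red nut is at (320,180), its bar running from (328,145) to (310,215). It is clear of the yellow (225,80) and green (185,215) nuts.

```bash
python3 - <<'E'
from h import *
f=np.load("w2.npz");p=f["p"];c=f["c"].astype(int);z=f["z"]
print(c[180,318],p[180,318])
red=(c[...,0]>c[...,1]*1.6)&(abs(c[...,1]-c[...,2])<40)&(z>0)&(c[...,0]>60);red[:,:280]=0;red[:,370:]=0;red[:120]=0;red[230:]=0
q=p[red];print(len(q),np.percentile(q[:,2],[2,25,50,75,98]))
t=q[(q[:,2]>.055)&(q[:,2]<.072)];print(len(t),cv2.minAreaRect((t[:,:2]*1000).astype(np.float32)),t.mean(0))
w,v=np.linalg.eigh(np.cov(t[:,:2].T));print("axis",np.degrees(np.arctan2(v[1,1],v[0,1])))
o=(c[...,0]>120)&(c[...,2]<.4*c[...,0])&(z>0);o[:260]=0;o[:,:530]=0
q=p[o];d=q[(q[:,2]>.09)&(q[:,2]<.106)];print("disc",len(d),np.median(d,0),cv2.minEnclosingCircle((d[:,:2]*1000).astype(np.float32)))
E
```

```text
[165  70  67] [0.52753565 0.16902082 0.06293611]
3462 [0.03202862 0.03337612 0.06029955 0.06308968 0.06441009]
1778 ((525.976318359375, 167.20594787597656), (64.63785552978516, 18.167036056518555), 4.606328010559082) [0.52765849 0.16770505 0.06292748]
axis -175.2373600118695
disc 1139 [ 0.53363508 -0.05858517  0.09767844] ((520.754150390625, -67.5526351928711), 33.27580642700195)
```

Request:
step_arm([
  {"gripper": -0.4, "x": 0, "y": 0, "z": 20, "spin": 8.5},
  {"gripper": -0.4, "x": 0, "y": 0, "z": 20, "spin": 8.5},
  {"gripper": -0.4, "x": -0.6, "y": -1.9, "z": 20, "spin": 0.7},
  {"gripper": -0.4, "x": 0, "y": 0, "z": 20, "spin": 0},
  {"gripper": -0.4, "x": 0, "y": 0, "z": 20, "spin": 0},
  {"gripper": -0.4, "x": 0, "y": 0, "z": 20, "spin": 0},
  {"gripper": -0.4, "x": 0, "y": 0, "z": 15, "spin": 0},
  {"gripper": -0.4, "x": 0, "y": 0, "z": 10, "spin": 0},
  {"gripper": -0.4, "x": 0, "y": 0, "z": 5, "spin": 0},
  {"gripper": -0.4, "x": 0, "y": 0, "z": 5, "spin": 0},
])

```text
time: 4.2
eef_pos: [0.5273, 0.1674, 0.0525]
tcp_rot: [0.999, 0.044, 0.0, -0.0]
contact_force: [-0.4, -0.7, -0.6]
opening: 0.702
finger_force: 0.0
```

Request:
step_arm([
  {"gripper": 0.3, "x": 0, "y": 0, "z": 0, "spin": 0},
  {"gripper": 0.5, "x": 0, "y": 0, "z": 0, "spin": 0},
  {"gripper": 1, "x": 0, "y": 0, "z": 0, "spin": 0},
  {"gripper": 1, "x": 0, "y": 0, "z": 0, "spin": 0},
  {"gripper": 1, "x": 0, "y": 0, "z": 0, "spin": 0},
  {"gripper": 1, "x": 0, "y": 0, "z": 0, "spin": 0},
  {"gripper": 1, "x": 0, "y": 0, "z": 0, "spin": 0},
  {"gripper": 1, "x": 0, "y": 0, "z": 0, "spin": 0},
  {"gripper": 1, "x": 0, "y": 0, "z": 0, "spin": 0},
  {"gripper": 1, "x": 0, "y": 0, "z": 0, "spin": 0},
], force=50)

```text
time: 5.2
eef_pos: [0.5275, 0.1674, 0.0532]
tcp_rot: [0.999, 0.044, 0.001, -0.0]
contact_force: [0.3, -0.6, 5.9]
opening: 0.203
finger_force: 49.6
```

Request:
step_arm([
  {"gripper": 1, "x": 0, "y": 0, "z": -10, "spin": 0},
  {"gripper": 1, "x": 0, "y": 0, "z": -25, "spin": 0},
  {"gripper": 1, "x": 0, "y": 0, "z": -35, "spin": 0},
  {"gripper": 1, "x": 0, "y": 0, "z": -35, "spin": 0},
  {"gripper": 1, "x": 0, "y": 0, "z": -35, "spin": 0},
  {"gripper": 1, "x": -4.5, "y": 36, "z": 0, "spin": 0},
  {"gripper": 1, "x": -4.5, "y": 36, "z": 0, "spin": 0},
  {"gripper": 1, "x": -4.5, "y": 36, "z": 0, "spin": 0},
  {"gripper": 1, "x": -5, "y": 38, "z": 0, "spin": 0},
  {"gripper": 1, "x": 0, "y": 0, "z": 0, "spin": 0},
])

```text
time: 6.2
eef_pos: [0.5204, 0.017, 0.1919]
tcp_rot: [0.999, 0.042, -0.001, 0.001]
contact_force: [-0.3, 1.3, -0.6]
opening: 0.199
finger_force: 49.1
```

```bash
python3 - <<'E'
from h import *
s=get_state();d=read_camera("wrist");save("pics/w3.png",d["color"]);p=cloud(d,s);np.savez("w3.npz",p=p,c=d["color"],z=d["z_map"])
T=R.from_quat(s["tcp_rot"]).as_matrix()
print(s["time"],s["qpos"].round(3),s["eef_pos"].round(4),"y yaw",np.degrees(np.arctan2(T[1,1],T[0,1])),s["contact_force"],s["opening"])
c=d["color"].astype(int);z=d["z_map"];print(d["mount"])
o=(c[...,0]>90)&(c[...,2]<.4*c[...,0])&(c[...,1]>.3*c[...,0])&(z>0)
q=p[o];q=q[np.hypot(q[:,0]-.521,q[:,1]+.068)<.04];e=q[(q[:,2]>.09)&(q[:,2]<.106)];print("disc",len(e),np.median(e,0),cv2.minEnclosingCircle((e[:,:2]*1000).astype(np.float32)))
m=(z>0)&(np.hypot(p[...,0]-.521,p[...,1]+.068)<.035)&(p[...,2]>.109)&(p[...,2]<.118);e=p[m];print("tip",len(e),e.mean(0),cv2.minEnclosingCircle((e[:,:2]*1000).astype(np.float32)))
# nut in hand
red=(c[...,0]>c[...,1]*1.6)&(abs(c[...,1]-c[...,2])<40)&(z>0)&(z<.4)&(c[...,0]>50)
q=p[red];q=(q-s["eef_pos"])@T;q=q[np.hypot(q[:,0],q[:,1])<.05];print("red tool",len(q),np.percentile(q,[1,50,99],axis=0))
E
```

```text
6.2 [-1.620e-01 -3.000e-03  2.001e+00 -2.000e-03  1.145e+00  1.326e+00] [0.5204 0.017  0.1919] y yaw -85.22620017697697 [-0.27291128  1.30972175 -0.64214434] 0.19920431164072164
[[ 3.21945015e-04  9.51586291e-01  3.07381567e-01  7.82255209e-02]
 [ 9.99999252e-01  5.63933949e-05 -1.22195992e-03 -2.47536050e-04]
 [-1.18013460e-03  3.07381730e-01 -9.51585561e-01 -1.27901580e-01]
 [ 0.00000000e+00  0.00000000e+00  0.00000000e+00  1.00000000e+00]]
disc 1534 [ 0.52872985 -0.04623926  0.09742792] ((521.249267578125, -66.8245849609375), 32.557594299316406)
tip 1003 [ 0.52202369 -0.06662082  0.11133291] ((521.6680297851562, -66.96394348144531), 12.920167922973633)
red tool 10538 [[-0.03181305 -0.02498288 -0.01123072]
 [ 0.01012775  0.00029091 -0.00937962]
 [ 0.03132867  0.02500341  0.04094665]]
```

View pics/w3.png

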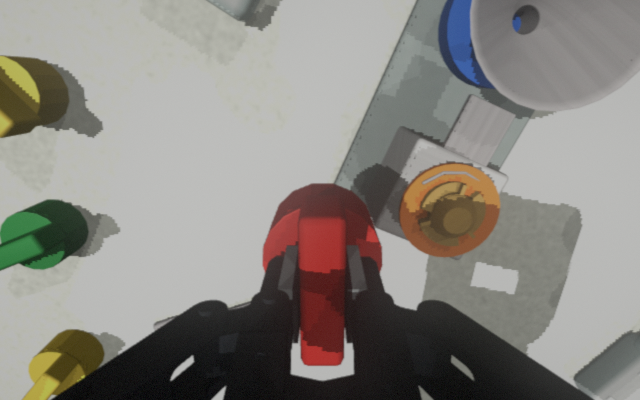

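The nut is held between the fingers at (320,280) with its bar centred. The stud is at (455,212) with the disc round it, measured at (0.5215, -0.067).

Request:
step_arm([
  {"gripper": 1, "x": -1.5, "y": 21, "z": 0, "spin": 0},
  {"gripper": 1, "x": -1.5, "y": 21, "z": 0, "spin": 0},
  {"gripper": 1, "x": -1.5, "y": 21, "z": 0, "spin": 0},
  {"gripper": 1, "x": -1.4, "y": 21, "z": 0, "spin": 0},
  {"gripper": 1, "x": 0, "y": 0, "z": 0, "spin": 0},
  {"gripper": 1, "x": 0, "y": 0, "z": 10, "spin": 0},
  {"gripper": 1, "x": 0, "y": 0, "z": 10, "spin": 0},
  {"gripper": 1, "x": 0, "y": 0, "z": 6, "spin": 0},
  {"gripper": 1, "x": 0, "y": 0, "z": 3, "spin": 0},
  {"gripper": 1, "x": 0, "y": 0, "z": 0, "spin": 0},
])

```text
time: 7.25
eef_pos: [0.5222, -0.0633, 0.1623]
tcp_rot: [0.999, 0.044, -0.001, -0.0]
contact_force: [-0.0, 0.6, -0.3]
opening: 0.197
finger_force: 49.2
```

Request:
step_arm([
  {"gripper": 1, "x": 0, "y": 0, "z": 1, "spin": 0},
  {"gripper": 1, "x": 0, "y": 0, "z": 1, "spin": 0},
  {"gripper": 1, "x": 0, "y": 0, "z": 1, "spin": 0},
  {"gripper": 1, "x": 0, "y": 0, "z": 1, "spin": 0},
  {"gripper": 1, "x": 0, "y": 0, "z": 0, "spin": 0},
  {"gripper": 1, "x": 0, "y": 0, "z": 0, "spin": 0},
  {"gripper": 1, "x": 0, "y": 0, "z": 0, "spin": 0},
  {"gripper": 1, "x": 0, "y": 0, "z": 0, "spin": 0},
  {"gripper": 1, "x": 0, "y": 0, "z": 0, "spin": 0},
  {"gripper": 1, "x": 0, "y": 0, "z": 0, "spin": 0},
])

```text
time: 8.25
eef_pos: [0.5227, -0.0639, 0.1594]
tcp_rot: [0.999, 0.044, 0.0, 0.0]
contact_force: [-0.6, -0.4, -0.7]
opening: 0.2
finger_force: 49.2
```

Request:
step_arm([
  {"gripper": 1, "x": -0.7, "y": 1.6, "z": 0, "spin": 0},
  {"gripper": 1, "x": -0.6, "y": 1.6, "z": 0, "spin": 0},
  {"gripper": 1, "x": 0, "y": 0, "z": 0, "spin": 0},
  {"gripper": 1, "x": 0, "y": 0, "z": 0.5, "spin": 0},
  {"gripper": 1, "x": 0, "y": 0, "z": 0.5, "spin": 0},
  {"gripper": 1, "x": 0, "y": 0, "z": 0.5, "spin": 0},
  {"gripper": 1, "x": 0, "y": 0, "z": 0.5, "spin": 0},
  {"gripper": 1, "x": 0, "y": 0, "z": 0, "spin": 0},
  {"gripper": 1, "x": 0, "y": 0, "z": 0, "spin": 0},
  {"gripper": 1, "x": 0, "y": 0, "z": 0, "spin": 0},
])

```text
time: 9.25
eef_pos: [0.5217, -0.0672, 0.1573]
tcp_rot: [0.999, 0.044, 0.0, 0.0]
contact_force: [0.5, -0.5, -0.3]
opening: 0.197
finger_force: 49.2
```

Request:
step_arm([
  {"gripper": 1, "x": 0, "y": 0, "z": 0.5, "spin": 0},
  {"gripper": 1, "x": 0, "y": 0, "z": 0.5, "spin": 0},
  {"gripper": 1, "x": 0, "y": 0, "z": 0.5, "spin": 0},
  {"gripper": 1, "x": 0, "y": 0, "z": 0.5, "spin": 0},
  {"gripper": 1, "x": 0, "y": 0, "z": 0, "spin": 0},
  {"gripper": 1, "x": 0, "y": 0, "z": 0, "spin": 0},
  {"gripper": 1, "x": 0, "y": 0, "z": 0, "spin": 0},
  {"gripper": 1, "x": 0, "y": 0, "z": 0, "spin": 0},
  {"gripper": 1, "x": 0, "y": 0, "z": 0, "spin": 0},
  {"gripper": 1, "x": 0, "y": 0, "z": 0, "spin": 0},
])

```text
time: 10.25
eef_pos: [0.5217, -0.0672, 0.1553]
tcp_rot: [0.999, 0.044, 0.0, 0.0]
contact_force: [0.2, 0.2, 0.0]
opening: 0.198
finger_force: 49.2
```

Request:
step_arm([
  {"gripper": 1, "x": 0, "y": 0, "z": 0.5, "spin": 0},
  {"gripper": 1, "x": 0, "y": 0, "z": 0.5, "spin": 0},
  {"gripper": 1, "x": 0, "y": 0, "z": 0.5, "spin": 0},
  {"gripper": 1, "x": 0, "y": 0, "z": 0.5, "spin": 0},
  {"gripper": 1, "x": 0, "y": 0, "z": 0, "spin": 0},
  {"gripper": 1, "x": 0, "y": 0, "z": 0, "spin": 0},
  {"gripper": 1, "x": 0, "y": 0, "z": 0, "spin": 0},
  {"gripper": 1, "x": 0, "y": 0, "z": 0, "spin": 0},
  {"gripper": 1, "x": 0, "y": 0, "z": 0, "spin": 0},
  {"gripper": 1, "x": 0, "y": 0, "z": 0, "spin": 0},
])

```text
time: 11.25
eef_pos: [0.5217, -0.0672, 0.1533]
tcp_rot: [0.999, 0.044, 0.0, 0.0]
contact_force: [0.5, -0.3, -0.5]
opening: 0.202
finger_force: 49.2
```

Request:
step_arm([
  {"gripper": 1, "x": 0, "y": 0, "z": 0.5, "spin": 0},
  {"gripper": 1, "x": 0, "y": 0, "z": 0.5, "spin": 0},
  {"gripper": 1, "x": 0, "y": 0, "z": 0.5, "spin": 0},
  {"gripper": 1, "x": 0, "y": 0, "z": 0.5, "spin": 0},
  {"gripper": 1, "x": 0, "y": 0, "z": 0, "spin": 0},
  {"gripper": 1, "x": 0, "y": 0, "z": 0, "spin": 0},
  {"gripper": 1, "x": 0, "y": 0, "z": 0, "spin": 0},
  {"gripper": 1, "x": 0, "y": 0, "z": 0, "spin": 0},
  {"gripper": 1, "x": 0, "y": 0, "z": 0, "spin": 0},
  {"gripper": 1, "x": 0, "y": 0, "z": 0, "spin": 0},
])

```text
time: 12.25
eef_pos: [0.5219, -0.0673, 0.1526]
tcp_rot: [0.999, 0.044, 0.0, 0.0]
contact_force: [-2.1, 1.2, 6.0]
opening: 0.2
finger_force: 50.2
```

Request:
step_arm([
  {"gripper": 1, "x": 0, "y": 0, "z": -0.2, "spin": -4},
  {"gripper": 1, "x": 0, "y": 0, "z": -0.2, "spin": -4},
  {"gripper": 1, "x": 0, "y": 0, "z": -0.2, "spin": -4},
  {"gripper": 1, "x": 0, "y": 0, "z": -0.2, "spin": -4},
  {"gripper": 1, "x": 0, "y": 0, "z": -0.2, "spin": -4},
  {"gripper": 1, "x": 0, "y": 0, "z": -0.2, "spin": -4},
  {"gripper": 1, "x": 0, "y": 0, "z": -0.2, "spin": -4},
  {"gripper": 1, "x": 0, "y": 0, "z": -0.2, "spin": -4},
  {"gripper": 1, "x": 0, "y": 0, "z": -0.2, "spin": -4},
  {"gripper": 1, "x": 0, "y": 0, "z": 0, "spin": 0},
])

```text
time: 13.25
eef_pos: [0.5227, -0.0673, 0.1547]
tcp_rot: [0.936, 0.351, 0.001, 0.001]
contact_force: [-0.9, 1.7, 6.1]
opening: 0.202
finger_force: 50.0
```

Request:
step_arm([
  {"gripper": 1, "x": 0, "y": 0, "z": -0.2, "spin": -4},
  {"gripper": 1, "x": 0, "y": 0, "z": -0.2, "spin": -4},
  {"gripper": 1, "x": 0, "y": 0, "z": -0.2, "spin": -4},
  {"gripper": 1, "x": 0, "y": 0, "z": -0.2, "spin": -4},
  {"gripper": 1, "x": 0, "y": 0, "z": -0.2, "spin": -4},
  {"gripper": 1, "x": 0, "y": 0, "z": -0.2, "spin": -4},
  {"gripper": 1, "x": 0, "y": 0, "z": -0.2, "spin": -4},
  {"gripper": 1, "x": 0, "y": 0, "z": -0.2, "spin": -4},
  {"gripper": 1, "x": 0, "y": 0, "z": -0.2, "spin": -4},
  {"gripper": 1, "x": 0, "y": 0, "z": 0, "spin": 0},
])

```text
time: 14.25
eef_pos: [0.5227, -0.0675, 0.1566]
tcp_rot: [0.782, 0.623, 0.001, 0.001]
contact_force: [0.1, 0.1, 4.2]
opening: 0.198
finger_force: 50.0
```

Request:
step_arm([
  {"gripper": 1, "x": 0, "y": 0, "z": 0, "spin": -2},
  {"gripper": 1, "x": 0, "y": 0, "z": 0, "spin": -2},
  {"gripper": 1, "x": 0, "y": 0, "z": 0, "spin": -2},
  {"gripper": 1, "x": 0, "y": 0, "z": 0, "spin": -2},
  {"gripper": 1, "x": 0, "y": 0, "z": 0, "spin": 0},
  {"gripper": 1, "x": 0, "y": 0, "z": 0, "spin": 0},
  {"gripper": 1, "x": 0, "y": 0, "z": 0, "spin": 0},
  {"gripper": 1, "x": 0, "y": 0, "z": 0, "spin": 0},
  {"gripper": 1, "x": 0, "y": 0, "z": 0, "spin": 0},
  {"gripper": 1, "x": 0, "y": 0, "z": 0, "spin": 0},
])

```text
time: 15.25
eef_pos: [0.5233, -0.0675, 0.1564]
tcp_rot: [0.737, 0.675, 0.001, 0.002]
contact_force: [1.6, 0.7, 6.2]
opening: 0.198
finger_force: 50.0
```

Request:
step_arm([
  {"gripper": 1, "x": 0, "y": 0, "z": 0, "spin": -2},
  {"gripper": 1, "x": 0, "y": 0, "z": 0, "spin": -2},
  {"gripper": 1, "x": 0, "y": 0, "z": 0, "spin": -2},
  {"gripper": 1, "x": 0, "y": 0, "z": 0, "spin": -2},
  {"gripper": 1, "x": 0, "y": 0, "z": 0, "spin": 0},
  {"gripper": 1, "x": 0, "y": 0, "z": 0, "spin": 0},
  {"gripper": 1, "x": 0, "y": 0, "z": 0, "spin": 0},
  {"gripper": 1, "x": 0, "y": 0, "z": 0, "spin": 0},
  {"gripper": 1, "x": 0, "y": 0, "z": 0, "spin": 0},
  {"gripper": 1, "x": 0, "y": 0, "z": 0, "spin": 0},
])

```text
time: 16.25
eef_pos: [0.5216, -0.0672, 0.1549]
tcp_rot: [0.688, 0.726, -0.0, -0.0]
contact_force: [0.8, -0.3, -1.5]
opening: 0.202
finger_force: 49.2
```

Request:
step_arm([
  {"gripper": 1, "x": 0, "y": 0, "z": 1, "spin": 0},
  {"gripper": 1, "x": 0, "y": 0, "z": 1, "spin": 0},
  {"gripper": 1, "x": 0, "y": 0, "z": 1, "spin": 0},
  {"gripper": 1, "x": 0, "y": 0, "z": 1, "spin": 0},
  {"gripper": 1, "x": 0, "y": 0, "z": 1, "spin": 0},
  {"gripper": 1, "x": 0, "y": 0, "z": 1, "spin": 0},
  {"gripper": 1, "x": 0, "y": 0, "z": 1, "spin": 0},
  {"gripper": 1, "x": 0, "y": 0, "z": 0, "spin": 0},
  {"gripper": 1, "x": 0, "y": 0, "z": 0, "spin": 0},
  {"gripper": 1, "x": 0, "y": 0, "z": 0, "spin": 0},
])

```text
time: 17.25
eef_pos: [0.5217, -0.0672, 0.148]
tcp_rot: [0.688, 0.726, -0.0, 0.0]
contact_force: [-1.3, 0.8, 2.0]
opening: 0.204
finger_force: 49.5
```

Request:
step_arm([
  {"gripper": 1, "x": 0, "y": 0, "z": 0.5, "spin": 0},
  {"gripper": 1, "x": 0, "y": 0, "z": 0.5, "spin": 0},
  {"gripper": 1, "x": 0, "y": 0, "z": 0.5, "spin": 0},
  {"gripper": 1, "x": 0, "y": 0, "z": 0.3, "spin": 0},
  {"gripper": 1, "x": 0, "y": 0, "z": 0, "spin": 0},
  {"gripper": 1, "x": 0, "y": 0, "z": 0, "spin": 0},
  {"gripper": 1, "x": 0, "y": 0, "z": 0, "spin": 0},
  {"gripper": 1, "x": 0, "y": 0, "z": 0, "spin": 0},
  {"gripper": 1, "x": 0, "y": 0, "z": 0, "spin": 0},
  {"gripper": 1, "x": 0, "y": 0, "z": 0, "spin": 0},
])

```text
time: 18.25
eef_pos: [0.5218, -0.0673, 0.147]
tcp_rot: [0.688, 0.726, 0.0, 0.0]
contact_force: [-2.9, 1.0, 5.2]
opening: 0.201
finger_force: 50.1
```

Request:
step_arm([
  {"gripper": 1, "x": 0, "y": 0, "z": 0.25, "spin": 3},
  {"gripper": 1, "x": 0, "y": 0, "z": 0.25, "spin": 3},
  {"gripper": 1, "x": 0, "y": 0, "z": 0.25, "spin": 3},
  {"gripper": 1, "x": 0, "y": 0, "z": 0.25, "spin": 3},
  {"gripper": 1, "x": 0, "y": 0, "z": 0.25, "spin": 3},
  {"gripper": 1, "x": 0, "y": 0, "z": 0.25, "spin": 3},
  {"gripper": 1, "x": 0, "y": 0, "z": 0.25, "spin": 3},
  {"gripper": 1, "x": 0, "y": 0, "z": 0.25, "spin": 3},
  {"gripper": 1, "x": 0, "y": 0, "z": 0.25, "spin": 3},
  {"gripper": 1, "x": 0, "y": 0, "z": 0, "spin": 0},
])

```text
time: 19.25
eef_pos: [0.5227, -0.0677, 0.1448]
tcp_rot: [0.839, 0.545, 0.001, 0.001]
contact_force: [0.9, -1.3, 3.8]
opening: 0.195
finger_force: 49.9
```

Request:
step_arm([
  {"gripper": 1, "x": 0, "y": 0, "z": 0.35, "spin": 4},
  {"gripper": 1, "x": 0, "y": 0, "z": 0.35, "spin": 4},
  {"gripper": 1, "x": 0, "y": 0, "z": 0.35, "spin": 4},
  {"gripper": 1, "x": 0, "y": 0, "z": 0.35, "spin": 4},
  {"gripper": 1, "x": 0, "y": 0, "z": 0.35, "spin": 4},
  {"gripper": 1, "x": 0, "y": 0, "z": 0.35, "spin": 4},
  {"gripper": 1, "x": 0, "y": 0, "z": 0.35, "spin": 4},
  {"gripper": 1, "x": 0, "y": 0, "z": 0.35, "spin": 4},
  {"gripper": 1, "x": 0, "y": 0, "z": 0.35, "spin": 4},
  {"gripper": 1, "x": 0, "y": 0, "z": 0, "spin": 0},
])

```text
time: 20.25
eef_pos: [0.5224, -0.0674, 0.1413]
tcp_rot: [0.966, 0.259, 0.001, 0.001]
contact_force: [-0.4, -0.1, 4.8]
opening: 0.2
finger_force: 49.9
```

Request:
step_arm([
  {"gripper": 1, "x": 0, "y": 0, "z": 0.3, "spin": 3.5},
  {"gripper": 1, "x": 0, "y": 0, "z": 0.3, "spin": 3.5},
  {"gripper": 1, "x": 0, "y": 0, "z": 0.3, "spin": 3.5},
  {"gripper": 1, "x": 0, "y": 0, "z": 0.3, "spin": 3.5},
  {"gripper": 1, "x": 0, "y": 0, "z": 0.3, "spin": 3.5},
  {"gripper": 1, "x": 0, "y": 0, "z": 0.3, "spin": 3.5},
  {"gripper": 1, "x": 0, "y": 0, "z": 0.3, "spin": 3.5},
  {"gripper": 1, "x": 0, "y": 0, "z": 0.3, "spin": 3.5},
  {"gripper": 1, "x": 0, "y": 0, "z": 0, "spin": 0},
  {"gripper": 1, "x": 0, "y": 0, "z": 0, "spin": 0},
])

```text
time: 21.25
eef_pos: [0.5223, -0.0673, 0.1388]
tcp_rot: [1.0, 0.019, 0.001, 0.0]
contact_force: [0.8, 0.1, 5.4]
opening: 0.198
finger_force: 49.9
```

Request:
step_arm([
  {"gripper": 1, "x": 0, "y": 0, "z": 0.2, "spin": 2},
  {"gripper": 1, "x": 0, "y": 0, "z": 0.2, "spin": 2},
  {"gripper": 1, "x": 0, "y": 0, "z": 0.2, "spin": 2},
  {"gripper": 1, "x": 0, "y": 0, "z": 0.2, "spin": 2},
  {"gripper": 1, "x": 0, "y": 0, "z": 0.1, "spin": 2},
  {"gripper": 1, "x": 0, "y": 0, "z": 0.1, "spin": 2},
  {"gripper": 1, "x": 0, "y": 0, "z": 0, "spin": 0},
  {"gripper": 1, "x": 0, "y": 0, "z": 0, "spin": 0},
  {"gripper": 1, "x": 0, "y": 0, "z": 0, "spin": 0},
  {"gripper": 1, "x": 0, "y": 0, "z": 0, "spin": 0},
])

```text
time: 22.25
eef_pos: [0.5222, -0.0674, 0.1382]
tcp_rot: [0.996, -0.086, 0.001, 0.0]
contact_force: [-0.0, -0.1, 6.1]
opening: 0.198
finger_force: 50.2
```

```bash
python3 -c "
from h import *
s=get_state();print(s['wrist_torque'],s['contact_force'],s['qpos'])"
```

```text
[0.02121034 0.05442651 0.00653538] [-0.01222955 -0.10244897  6.08443977] [-3.21213790e-01  7.62914702e-02  2.02733627e+00  3.20808277e-05
  1.03636005e+00  1.42145622e+00]
```

Request:
step_arm([
  {"gripper": 1, "x": 0, "y": 0, "z": 0.1, "spin": 2},
  {"gripper": 1, "x": 0, "y": 0, "z": 0.1, "spin": 2},
  {"gripper": 1, "x": 0, "y": 0, "z": 0, "spin": 2},
  {"gripper": 1, "x": 0, "y": 0, "z": 0, "spin": 1},
  {"gripper": 1, "x": 0, "y": 0, "z": 0, "spin": 0},
  {"gripper": 1, "x": 0, "y": 0, "z": 0, "spin": 0},
  {"gripper": 1, "x": 0, "y": 0, "z": 0, "spin": 0},
  {"gripper": 1, "x": 0, "y": 0, "z": 0, "spin": 0},
  {"gripper": 1, "x": 0, "y": 0, "z": 0, "spin": 0},
  {"gripper": 1, "x": 0, "y": 0, "z": 0, "spin": 0},
])

```text
time: 23.25
eef_pos: [0.5224, -0.0675, 0.1382]
tcp_rot: [0.989, -0.146, 0.001, 0.0]
contact_force: [-0.3, 0.0, 7.1]
opening: 0.2
finger_force: 50.2
```

```bash
python3 -c "
from h import *
s=get_state();print(s['wrist_torque'],s['contact_force'],s['qpos'])"
```

```text
[0.02272719 0.0575158  0.01861648] [-0.27446736  0.02080518  7.05675043] [-3.21166669e-01  7.64386427e-02  2.02715571e+00 -7.92905114e-05
  1.03591500e+00  1.54346011e+00]
```

Request:
step_arm([
  {"gripper": 1, "x": 0, "y": 0, "z": 0, "spin": 1},
  {"gripper": 1, "x": 0, "y": 0, "z": 0, "spin": 1},
  {"gripper": 1, "x": 0, "y": 0, "z": 0, "spin": 1},
  {"gripper": 1, "x": 0, "y": 0, "z": 0, "spin": 1},
  {"gripper": 1, "x": 0, "y": 0, "z": 0, "spin": 0},
  {"gripper": 1, "x": 0, "y": 0, "z": 0, "spin": 0},
  {"gripper": 1, "x": 0, "y": 0, "z": 0, "spin": 0},
  {"gripper": 1, "x": 0, "y": 0, "z": 0, "spin": 0},
  {"gripper": 1, "x": 0, "y": 0, "z": 0, "spin": 0},
  {"gripper": 1, "x": 0, "y": 0, "z": 0, "spin": 0},
])

```text
time: 24.25
eef_pos: [0.5224, -0.0675, 0.1381]
tcp_rot: [0.984, -0.181, 0.001, 0.0]
contact_force: [0.9, -0.9, 7.0]
opening: 0.2
finger_force: 50.2
```

```bash
python3 -c "
from h import *
s=get_state();print(s['wrist_torque'],s['contact_force'],s['qpos'])"
```

```text
[ 0.04899505  0.03703835 -0.00159821] [ 0.88185721 -0.89839598  6.95632227] [-3.21189823e-01  7.64820782e-02  2.02715648e+00 -5.53049335e-05
  1.03583517e+00  1.61325604e+00]
```

Request:
step_arm([
  {"gripper": 1, "x": 0, "y": 0, "z": -0.6, "spin": 1},
  {"gripper": 1, "x": 0, "y": 0, "z": -0.5, "spin": 1},
  {"gripper": 0.3, "x": 0, "y": 0, "z": 0, "spin": 0},
  {"gripper": 0, "x": 0, "y": 0, "z": 0, "spin": 0},
  {"gripper": 0, "x": 0, "y": 0, "z": 0, "spin": 0},
  {"gripper": 0, "x": 0, "y": 0, "z": 0, "spin": 0},
  {"gripper": 0, "x": 0, "y": 0, "z": 0, "spin": 0},
  {"gripper": 0, "x": 0, "y": 0, "z": -10, "spin": 0},
  {"gripper": 0, "x": 0, "y": 0, "z": -20, "spin": 0},
  {"gripper": 0, "x": 0, "y": 0, "z": -30, "spin": 0},
])

```text
time: 25.25
eef_pos: [0.5205, -0.0669, 0.1977]
tcp_rot: [0.98, -0.199, -0.002, -0.0]
contact_force: [0.5, 0.3, 0.0]
opening: 0.497
finger_force: 0.0
```

Request:
step_arm([
  {"gripper": 0, "x": 0, "y": 0, "z": -20, "spin": 0},
  {"gripper": 0, "x": -20, "y": 0, "z": -20, "spin": 0},
  {"gripper": 0, "x": 0, "y": 0, "z": -20, "spin": 0},
  {"gripper": 0, "x": 0, "y": 0, "z": -20, "spin": 0},
  {"gripper": 0, "x": 0, "y": 0, "z": 0, "spin": 0},
  {"gripper": 0, "x": 0, "y": 0, "z": 0, "spin": 0},
  {"gripper": 0, "x": 0, "y": 0, "z": 0, "spin": 0},
  {"gripper": 0, "x": 0, "y": 0, "z": 0, "spin": 0},
  {"gripper": 0, "x": 0, "y": 0, "z": 0, "spin": 0},
  {"gripper": 0, "x": 0, "y": 0, "z": 0, "spin": 0},
])

```text
time: 26.25
eef_pos: [0.5031, -0.0594, 0.2775]
tcp_rot: [0.98, -0.199, -0.001, -0.0]
contact_force: [-0.3, 0.8, 0.6]
opening: 0.496
finger_force: 0.0
```

```bash
python3 - <<'E'
from h import *
s=get_state();d=read_camera("wrist");save("pics/w4.png",d["color"]);p=cloud(d,s);z=d["z_map"];c=d["color"].astype(int)
print(s["eef_pos"],s["opening"])
red=(c[...,0]>c[...,1]*1.6)&(abs(c[...,1]-c[...,2])<40)&(z>0)&(c[...,0]>50)
q=p[red];q=q[np.hypot(q[:,0]-.522,q[:,1]+.0673)<.06];print(len(q))
t=q[q[:,2]>.137];print(np.percentile(t[:,2],[5,50,95]),cv2.minAreaRect((t[:,:2]*1000).astype(np.float32)))
t=q[(q[:,2]>.112)&(q[:,2]<.125)];print("hub top",np.median(t[:,2]),len(t))
o=(c[...,0]>90)&(c[...,2]<.4*c[...,0])&(c[...,1]>.4*c[...,0])&(z>0);e=p[o];e=e[np.hypot(e[:,0]-.522,e[:,1]+.0673)<.04];print("disc",len(e),np.median(e,0))
E
```

```text
[ 0.50305679 -0.05936579  0.27752455] 0.4961596055911404
4402
[0.14636272 0.14835705 0.14957324] ((521.0534057617188, -67.31733703613281), (17.533720016479492, 65.26756286621094), 66.40586853027344)
hub top 0.11852809737824474 1978
disc 1221 [ 0.52795184 -0.06613436  0.14774909]
```

View pics/w4.png

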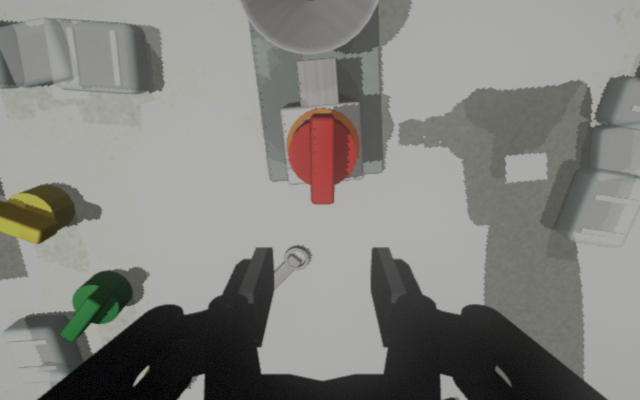

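The nut is at (322,155) on the stud, upright and centred, with the disc hidden beneath it. Its bar top measures 0.1484–0.149 m, so the rim is at home height and the gripper is clear.

```bash
python3 -c "
from plant import *
print(sign_off())"
```

```text
the job is handed in; nothing more can be done
None
```

The red wing nut is threaded on the stud and run fully home, with its rim measured within about 1 mm of the seat (camera good to about 2 mm); it has been let go and the job handed in, but no verdict came back.

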